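# Close up a shaker's clamping bar by one hole

### The arm

A 6-joint arm with a two-finger parallel gripper is mounted at the origin on the work surface. World frame = base frame: x ahead of the robot, y to its left, z up, the work surface at z = 0. Lengths are in m, angles in rad, forces in N, time in s.
With the tool pointing down it reaches from about 0.3 to 0.775 m from the base axis. Payload 14.6 kg.
Tool frame: the origin (TCP) lies at the very end of the fingers, on their centre line; the grasp point (between the pads) lies 19 mm behind it; x points along the fingers, y is the direction in which the jaws open and shut, and the axes are right-handed (so a half turn about x gives the same grasp; the last joint's range is limited). The gripper opens to 85 mm and grips with 20 to 120 N. Pads are 22 mm wide; open, the fingers measure 114 mm over their backs; the gripper's body (76 mm by 85 mm) begins 54 mm behind the grasp point. The pads swing forward as they close: fully open they stand 13 mm farther back than shut.
Start: joints at [1.121, 0.3, 1.521, -0, 1.321, -0.067], TCP at [0.205, 0.51, 0.231] pointing down, gripper open.
Joint ranges: [-3.03, 3.03], [-0.79, 2.21], [0.23, 2.52], [-1.04, 4.18], [0, 3.07], [-2.55, 2.55]. Speed limits (rad/s): [2.22, 2.22, 2.57, 3.14, 3.14, 3.14].

### API

Orientations are given as a unit quaternion [w, x, y, z].
In Python, from station import env gives the robot as it stands. The module is installed in compiled form; this text tells all that it offers.
- The arm moves only by the tool send_rows, never from a script. Its argument "moves" is a list of rows, each a list of 3 entries, a list of its own where there are three numbers: the opening, from -1 (shut) to 1 (fully open), then the shift along the world's x, y, z in m, then the turn, a rotation vector about the world's x, y, z in rad. In form: [[grip, [dx, dy, dz], [wx, wy, wz]], ...]. A call has 1 to 8 rows; each row is the pose to reach, as a shift and turn from the pose measured when the call began; what a row does not reach only later rows make up. A row lasts 1/12 s, in which the tool goes at most 41.7 mm and 7.16 degrees, less where a joint would pass 70% of its speed; a pose out of reach is approached as far as the arm can. A call with a gripper value outside its range is refused whole. The fingers move at their own pace and stop on an object; "force" is the grip in N (left out, the last holds). Time passes only in rows, so rows that repeat a pose let the fingers close. It gives the time, the measured TCP pose, the force and the opening at its end, in the units of the state.
- env.get_obs(): the state, without advancing time (a new reading comes with each control period).
- env.get_image(name): name is "scene" or "top" or "wrist"; returns (picture, depth): 480x640x3 uint8, blue, green, red; 480x640 float32, m along the optical axis (not along the pixel's ray), 0 where there is no reading.
- env.camera_info(name): a dict with "K" (3x3 intrinsics, pixels), "rvec" (rotation vector, rad) and "tvec" (3), from world to camera coordinates, as OpenCV has them. Camera axes: x right, y down, z forward; pixel columns grow to the right and rows downward; lengths in m; the calibration is good to about 2 mm. A picture is of the moment at which its call begins: read the wrist's pose just before it. camera_info takes no time and is no camera call; for the wrist camera it gives the pose at the moment of the call.
- env.close_job(): hands the job in, once; it reports no verdict.
Trained networks look in the newest picture that a camera, given by its name, has taken for a name from the list of things; names that differ only in an ending like _2 or _b are one class to them, and where a whole thing is asked for, a point or a joint stands for the part that bears it (a point fixed in the world has none). Each returns a list of dicts, best first, with "conf" (0 to 1); they miss things now and then, are a little off and sometimes report something else, mostly with a low value. They report only what shows in the picture. A call takes as long as a camera call.
- env.look_for(label, camera): "point" ([row, column] in pixels, amid what is visible of it).
- env.tip_of(label, camera): "point" ([row, column] in pixels: a listed point, or the origin of a listed thing).
The state is a dict: "t": time; "qpos": joint angles; "joint_vel": joint speeds; "tau": joint torques, N m; "position": TCP position; "tool_rot": TCP orientation; "wrist_force": force on the tool from outside, world axes, zero at the start; "wrist_torque": the same for the moment, N m; "width": opening from 0.0 (shut) to 1.0 (fully open).
Only numpy, scipy, OpenCV 4.12 (cv2) and the standard library are available. Lean on these libraries where they do the work, as an engineer would, in place of code of your own. Each camera call takes 0.05 s, during which the arm holds its last target. There are 200 camera calls.

### The job

Secure the two amber bottles on the lab shaker: first slide the shaker's speed control fully down to zero, then pull up the lock plunger of the clamping bar, slide the bar exactly one hole towards the bottles and let the pin drop fully home in that hole. Finish while still gripping the plunger's knob with the pin fully home, and stay like that so that a colleague can tug at the bar. Keep the bottles upright in their places and leave the tube rack, tip box and beaker beside the shaker alone.

Things in the scene. Friction and masses are not known exactly. Their poses are not given: they have to be found in the camera images.
- shaker: White bench-top orbital shaker, standing still, fixed to the bench. Origin on the bench under its platform's middle; x axis from its front (control ledge, robot side) to its back, y to its left, z up; place and yaw differ each time. Control ledge: flat, 85 mm above the bench, x -215 to -105 mm, y -150 to 150. Platform: top 102 mm up, x -103 to 153, y -165 to 165; fixed clamping bars at its ends.
- speed (a joint): The speed control, a slide along the control ledge: 0 m = zero speed (stop at the left, shaker's +y end, where the scale ticks are shortest), up to 0.09 m = fastest, to the right (-y). Moves stiffly with about 1.2 N and stays where it is left.
- speed_cap (a point): Centre of the speed control's black cap: 22 mm in shaker x, 14 mm in y, 22 mm tall; its underside is 7 mm above the ledge, its top 29 mm above. It travels along the shaker's y axis. The front rail and the knob stand 90 mm behind it; the knob's top is 75 mm higher than the cap's.
- bar (a joint): Sliding clamping bar: rubber-covered bar along shaker x, on a steel saddle (38 x 40 mm) over the front rail and a shoe on the back rail. 0 m at the start (pin in a hole), grows as it slides to the shaker's +y, towards the bottles; next hole at 0.030. Slides only with the pin lifted out; then about 1.5 N moves it. At 0.030 it is 1 to 3 mm from the bottles; past 0.034 it presses on them.
- plunger (a joint): Lock plunger on the bar's saddle, pulled straight up: 0 m = home, pin 9 mm down in a hole; pin clear of the rail's top above 0.009; end of travel 0.014. A spring pushes it down, 3 N at home rising to 8.6 N at full travel. Between holes the pin rides on the rail's top (value 0.009); over a hole the spring drives it home.
- knob: The plunger's black upright round knob, 28 mm across, 24 mm tall, origin at its centre, 177 mm above the bench when home (top 189). Under it a steel sleeve 21 to 28 mm wide, 14 mm tall, stands on the saddle, whose top is 150 mm above the bench. It moves up with the plunger and sideways with the bar.
- hole_start (a point): Centre of the 10 mm hole, on the front rail's top (140 mm above the bench), that the pin is in at the start. The front rail is a 22 mm wide aluminium tube along the shaker's y, with a row of such holes 30 mm apart.
- hole_next (a point): Centre of the next hole, on the front rail's top, 30 mm to the shaker's +y (left) of the first: where the pin must end.
- bottle_front_mid (a point): Middle (50 mm up) of the front amber bottle, upright on the platform between the sliding bar and the left fixed bar: 66 mm wide, 100 mm tall with its white cap; its front side is about 50 mm behind the knob's axis, its top 202 mm above the bench. Its z axis is upright.
- bottle_rear_mid (a point): The same for the rear bottle, about 85 mm behind the front one.
- tube_rack: Loose white tube rack, 100 x 200 x 45 mm (74 mm with tubes), on the bench to the shaker's right; origin under its middle. Leave it alone.
- tip_box: Loose grey pipette tip box, 85 x 122 x 73 mm, on the bench to the shaker's left; origin under its middle. Leave it alone.
- beaker: Loose glass beaker, 72 mm wide, 90 mm tall, on the bench to the shaker's left; origin under its middle. Leave it alone.

How it is judged:
On the way, in this order (a step that is already met when the one before it is completed fails the run):
1. the speed control is slid down to zero (value of joint speed below 0.004 m), for 0.2 s.
2. the plunger is pulled up so that its pin leaves the first hole (value of joint plunger above 0.0082 m), for 0.1 s.
3. the bar has been slid to the next hole (value of joint bar between 0.026 and 0.034 m), for 0.1 s.
At the end, for the whole second after the job is handed in: The speed control is within 5 mm of zero; the bar is at the next hole towards the bottles (within 3 mm) with the pin home (plunger within 2 mm of its lowest); the fingers still hold the knob (contact force above 2 N); both bottles stand upright within 12 mm of where they stood (value of joint speed below 0.005 m and value of joint bar between 0.027 and 0.033 m and value of joint plunger below 0.002 m and contact force between the fingers and knob above 2 N and angle between each of bottle_front_mid, bottle_rear_mid's own z axis and vertical below 0.1 rad and distance of each of bottle_front_mid, bottle_rear_mid from where it was at the start of the episode below 0.012 m); the arm keeps its last pose, push and grip.
It fails at once if the lock plunger is pulled while the speed control is not at zero (value of joint plunger above 0.005 m and value of joint speed above 0.008 m).
It fails at once if a bottle is tipped (angle between any of bottle_front_mid, bottle_rear_mid's own z axis and vertical above 0.3 rad).
It fails at once if the tube rack, tip box or beaker is shifted by more than 15 mm (distance of any of tube_rack, tip_box, beaker from where it was at the start of the episode above 0.015 m).
It also fails if it takes over 48 s, if anything falls off the work surface, if the arm or the gripper's body presses on something with over 40 N, if the wrist force passes 120 N, or if a joint passes its speed limit or range.

## Working session

There is one attempt and no reset: what is moved stays moved. The work goes in short steps, Python scripts to look and compute and a tool call to move; the robot and the scene stay as the last step left them, time stands still between calls to the robot, and variables do not carry over. Pictures are saved under pics/ and viewed, about 8 in all and at most 12, crops included, and the job is handed in when it is done.

Besides the shell and the picture viewer there is one more tool, called after "Emit:" in YAML: its name, and indented under it one key for each argument. send_rows: Moves the arm, as the interface text tells. Its arguments: {"type":"object","properties":{"moves":{"type":"array","items":{"type":"array"}},"force":{"type":"number"}},"required":["moves"]}

```bash
mkdir -p pics
cat > h.py <<'E'
from station import env
import numpy as np, cv2
def cam(n):
    c=env.camera_info(n); R=cv2.Rodrigues(np.array(c["rvec"],float))[0]
    return np.array(c["K"]),R,np.array(c["tvec"],float).ravel()
def ray_z(n,p,z):
    K,R,t=cam(n); d=R.T@np.linalg.inv(K)@[p[1],p[0],1]; o=-R.T@t
    return o+d*(z-o[2])/d[2]
def px(n,P):
    K,R,t=cam(n); q=K@(R@np.array(P)+t); return q[1]/q[2],q[0]/q[2]
def dep(n,D,p):
    K,R,t=cam(n); r,c=map(int,map(round,p)); w=D[r-1:r+2,c-1:c+2]; z=np.median(w[w>0]) if (w>0).any() else np.nan
    return R.T@(np.linalg.inv(K)@[p[1],p[0],1]*z-t)
E
python3 - <<'E'
from h import *
np.set_printoptions(precision=4,suppress=True)
print({k:np.round(v,3) for k,v in env.get_obs().items()})
Z=dict(knob=.177,speed_cap=.103,hole_start=.14,hole_next=.14,bottle_front_mid=.152,bottle_rear_mid=.152,shaker=0,tip_box=0,beaker=0,tube_rack=0)
for n in("top","scene"):
    im,D=env.get_image(n); cv2.imwrite(f"pics/{n}0.png",im)
    for l,z in Z.items():
        for d in env.tip_of(l,n)[:1]: print(n,l,round(d["conf"],2),np.round(d["point"]),ray_z(n,d["point"],z),dep(n,D,d["point"]))
E
```

```text
{'t': np.float64(0.0), 'qpos': array([ 1.121,  0.301,  1.522, -0.   ,  1.321, -0.067]), 'joint_vel': array([ 0.002, -0.   ,  0.   , -0.001,  0.001, -0.001]), 'tau': array([  0.001, -54.352, -36.179,  -0.   ,   0.004,   0.   ]), 'position': array([0.205, 0.51 , 0.231]), 'tool_rot': array([ 0.694,  0.134,  0.694, -0.135]), 'wrist_force': array([ 0.355, -0.36 ,  0.08 ]), 'wrist_torque': array([-0.077,  0.033, -0.011]), 'width': np.float64(0.997)}
top knob 0.7 [235. 345.] [0.5854 0.0018 0.177 ] [0.5851 0.0025 0.1909]
top speed_cap 0.42 [278. 357.] [ 0.492  -0.0258  0.103 ] [ 0.4928 -0.025   0.1138]
top hole_start 0.78 [237. 343.] [0.5819 0.0045 0.14  ] [0.5808 0.007  0.1905]
top hole_next 0.61 [238. 330.] [0.58   0.0312 0.14  ] [0.58   0.0312 0.1394]
top bottle_front_mid 0.87 [192. 310.] [0.6749 0.071  0.152 ] [0.6687 0.0698 0.2035]
top bottle_rear_mid 0.75 [152. 318.] [0.7591 0.0545 0.152 ] [0.7484 0.0542 0.2021]
top shaker 0.68 [206. 356.] [ 0.658  -0.0344  0.    ] [ 0.6488 -0.0263  0.1043]
top tip_box 0.84 [221. 247.] [0.6266 0.227  0.    ] [0.6223 0.215  0.0732]
top beaker 0.75 [278.
[... 245 characters left out ...]
0.4913 -0.0258  0.103 ] [ 0.4991 -0.0298  0.111 ]
scene hole_start 0.66 [234. 295.] [0.5838 0.0057 0.14  ] [ 0.5944 -0.0016  0.1522]
scene hole_next 0.7 [228. 307.] [0.5851 0.0327 0.14  ] [0.5852 0.0326 0.1401]
scene bottle_front_mid 0.95 [242. 353.] [0.678  0.0645 0.152 ] [0.6923 0.0502 0.172 ]
scene bottle_rear_mid 0.81 [268. 387.] [0.7586 0.0664 0.152 ] [0.773  0.048  0.1774]
scene shaker 0.56 [319. 309.] [ 0.6686 -0.0346  0.    ] [ 0.7268 -0.0772  0.102 ]
scene tip_box 0.8 [245. 389.] [0.628  0.2294 0.    ] [0.7551 0.0684 0.2018]
scene beaker 0.68 [212. 346.] [0.4814 0.2293 0.    ] [0.5975 0.1192 0.138 ]
scene tube_rack 0.77 [364. 154.] [ 0.5658 -0.3049  0.    ] [ 0.598  -0.3062  0.0448]
```

View pics/top0.png

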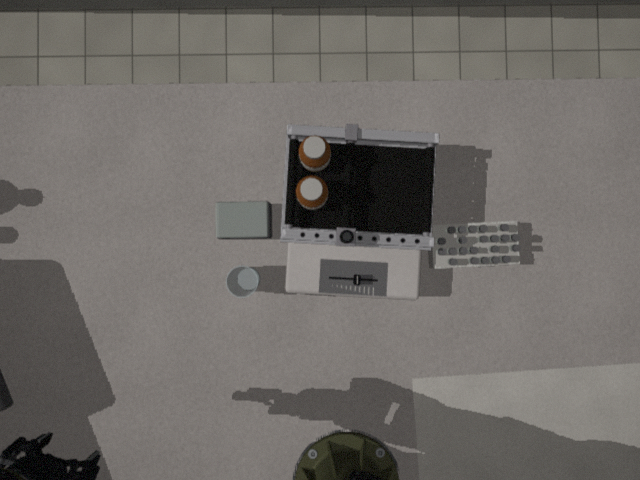

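View pics/scene0.png

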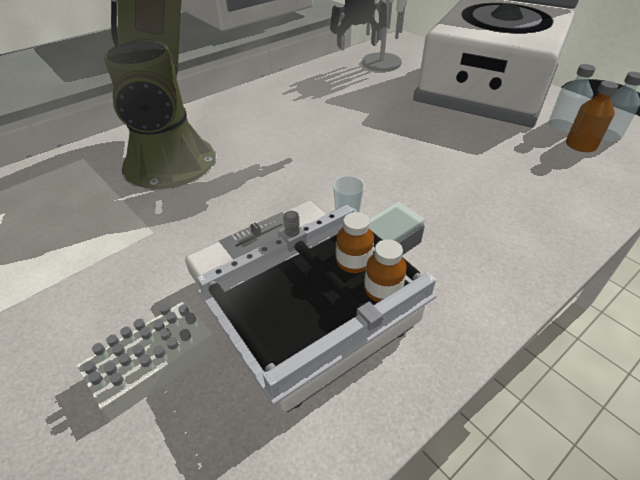

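Top view: the shaker has a slight yaw of about -3°, the knob is near (235,346), and the cap near (279,357) in a slot spanning cols 329–378. The bottles, tip box and beaker are on the left and the rack is on the right. Next I measure the yaw and the turn needed.

Run:
```python
from h import *
from scipy.spatial.transform import Rotation as Ro
np.set_printoptions(precision=4,suppress=True)
im,D=env.get_image("top"); K,R,t=cam("top")
v,u=np.mgrid[:480,:640]; P=(np.stack([u,v,np.ones_like(u)],-1).reshape(-1,3)@np.linalg.inv(K).T*D.reshape(-1,1)-t)@R
ok=D.ravel()>0
def yaw(zlo,zhi,xlo,xhi,ylo,yhi):
    m=ok&(P[:,2]>zlo)&(P[:,2]<zhi)&(P[:,0]>xlo)&(P[:,0]<xhi)&(P[:,1]>ylo)&(P[:,1]<yhi)
    q=P[m]; s=np.polyfit(q[:,1],q[:,0],1); print(m.sum(),q.mean(0),"dx/dy",s[0]); return q
yaw(.132,.147,.54,.62,-.2,.15)
q=yaw(.08,.09,.42,.58,-.2,.15); print(cv2.minAreaRect(q[:,:2].astype(np.float32)))
m=ok&(P[:,2]>.105)&(P[:,2]<.125)&(P[:,0]>.44)&(P[:,0]<.53)&(abs(P[:,1])<.12); print("cap",m.sum(),P[m].mean(0))
m=ok&(P[:,2]>.185)&(P[:,2]<.196)&(P[:,0]>.54)&(P[:,0]<.62)&(abs(P[:,1])<.05); print("knob",m.sum(),P[m].mean(0))
q=env.get_obs()["tool_rot"]; M=Ro.from_quat(np.roll(q,-1)).as_matrix(); print(M); print(np.degrees(np.arctan2(M[1,1],M[0,1])))
c=cv2.resize(im[220:310,275:445],None,fx=4.5,fy=4.5,interpolation=cv2.INTER_CUBIC); cv2.imwrite("pics/c.png",c)
```

```text
1729 [ 0.584  -0.0351  0.1405] dx/dy 0.05027030363072976
6439 [ 0.5071 -0.019   0.0859] dx/dy 0.06430087830099648
((0.5063008666038513, -0.019740939140319824), (0.2973423898220062, 0.111412413418293), 85.78263854980469)
cap 68 [ 0.4898 -0.0248  0.1141]
knob 154 [ 0.5811 -0.      0.1901]
[[ 0.      0.3735  0.9276]
 [ 0.      0.9276 -0.3735]
 [-1.      0.      0.    ]]
68.06709050297249
```

View pics/c.png

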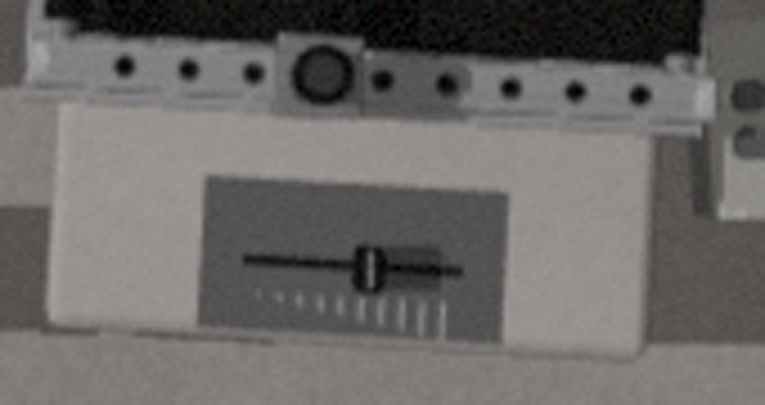

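Zero is about 54 mm to the left of the cap, going by the tick scale (col 258 against cap col 369 in the crop). I use a shaker +y direction of about (0.058, 0.998), which means turning the tool +0.325 rad about z.

Emit:
send_rows:
  moves:
    - [1,[0.285,-0.535,0],[0,0,0.325]]
    - [1,[0.285,-0.535,0],[0,0,0.325]]
    - [1,[0.285,-0.535,0],[0,0,0.325]]
    - [1,[0.285,-0.535,0],[0,0,0.325]]
    - [1,[0.285,-0.535,0],[0,0,0.325]]
    - [1,[0.285,-0.535,0],[0,0,0.325]]
    - [1,[0.285,-0.535,0],[0,0,0.325]]
    - [1,[0.285,-0.535,0],[0,0,0.325]]

```text
t: 1.82
position: [0.3609, 0.2175, 0.2316]
tool_rot: [0.707, 0.02, 0.707, -0.02]
wrist_force: [1.7, 0.4, -0.5]
width: 0.999
```

Emit:
send_rows:
  moves:
    - [1,[0.129,-0.2425,0],[0,0,0]]
    - [1,[0.129,-0.2425,0],[0,0,0]]
    - [1,[0.129,-0.2425,0],[0,0,0]]
    - [1,[0.129,-0.2425,0],[0,0,0]]
    - [1,[0.129,-0.2425,0],[0,0,0]]
    - [1,[0.129,-0.2425,0],[0,0,0]]
    - [1,[0.129,-0.2425,0],[0,0,0]]
    - [1,[0.129,-0.2425,0],[0,0,0]]

```text
t: 2.48
position: [0.4913, -0.0289, 0.2313]
tool_rot: [0.707, 0.022, 0.707, -0.022]
wrist_force: [-0.3, -0.1, -0.0]
width: 0.997
```

Run:
```python
from h import *
np.set_printoptions(precision=4,suppress=True)
print(env.get_obs()["position"])
im,D=env.get_image("wrist"); cv2.imwrite("pics/w1.png",im)
for l,z in dict(speed_cap=.103,knob=.177,hole_next=.14,hole_start=.14).items():
    for d in env.tip_of(l,"wrist")[:1]: print(l,d,ray_z("wrist",d["point"],z),dep("wrist",D,d["point"]))
```

```text
[ 0.4913 -0.0289  0.2313]
speed_cap {'point': [228.0, 328.5], 'conf': 0.73} [ 0.4884 -0.0225  0.103 ] [ 0.4854 -0.0224  0.1152]
knob {'point': [419.1, 385.2], 'conf': 0.83} [0.5822 0.0044 0.177 ] [0.5717 0.0028 0.1899]
hole_next {'point': [378.6, 426.3], 'conf': 0.86} [0.5829 0.0367 0.14  ] [0.5819 0.0364 0.1415]
hole_start {'point': [381.3, 382.0], 'conf': 0.98} [0.5834 0.0083 0.14  ] [0.5709 0.0062 0.1581]
```

View pics/w1.png

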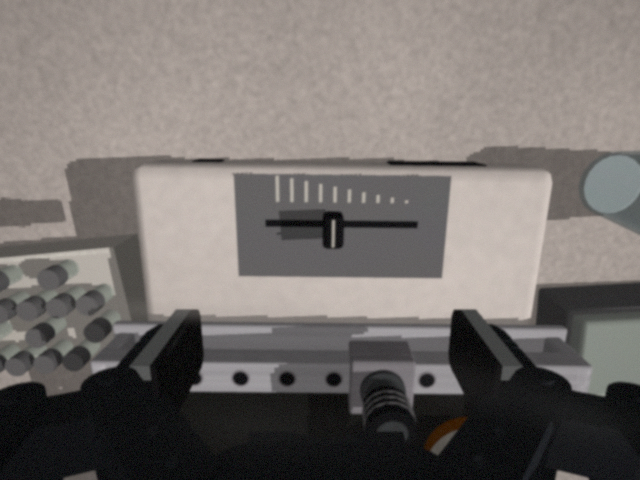

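The wrist view shows the cap at (230,333), about 5 mm left (+y) of the tool. The fingers straddle it, and the knob and rail lie behind with clear space. Descending.

Emit:
send_rows:
  moves:
    - [1,[-0.001,0.005,-0.035],[0,0,0]]
    - [1,[-0.001,0.005,-0.07],[0,0,0]]
    - [1,[-0.001,0.005,-0.1],[0,0,0]]
    - [1,[-0.001,0.005,-0.125],[0,0,0]]
    - [1,[-0.001,0.005,-0.138],[0,0,0]]
    - [1,[-0.001,0.005,-0.138],[0,0,0]]
  force: 25

```text
t: 3.23
position: [0.487, -0.018, 0.0913]
tool_rot: [0.706, 0.02, 0.708, -0.019]
wrist_force: [-0.9, 0.0, -0.4]
width: 1.004
```

Emit:
send_rows:
  moves:
    - [-1,[0,0,0],[0,0,0]]
    - [-1,[0,0,0],[0,0,0]]
    - [-1,[0,0,0],[0,0,0]]
    - [-1,[0,0,0],[0,0,0]]
    - [-1,[0,0,0],[0,0,0]]
    - [-1,[0,0,0],[0,0,0]]
    - [-1,[0,0,0],[0,0,0]]
    - [-1,[0,0,0],[0,0,0]]

```text
t: 3.9
position: [0.4873, -0.0181, 0.0919]
tool_rot: [0.706, 0.02, 0.708, -0.019]
wrist_force: [-1.1, -0.4, 6.5]
width: 0.154
```

Emit:
send_rows:
  moves:
    - [-1,[0.0005,0.008,0.001],[0,0,0]]
    - [-1,[0.001,0.018,0.001],[0,0,0]]
    - [-1,[0.0015,0.028,0.001],[0,0,0]]
    - [-1,[0.002,0.036,0.001],[0,0,0]]
    - [-1,[0.0025,0.042,0.001],[0,0,0]]
    - [-1,[0.003,0.046,0.001],[0,0,0]]
    - [-1,[0.003,0.046,0.001],[0,0,0]]

```text
t: 4.48
position: [0.4903, 0.0272, 0.0923]
tool_rot: [0.706, 0.019, 0.708, -0.02]
wrist_force: [5.6, -10.6, -11.1]
width: 0.156
```

Emit:
send_rows:
  moves:
    - [-1,[0,0.003,0],[0,0,0]]
    - [-1,[0,0.006,0],[0,0,0]]
    - [-1,[0,0.006,0],[0,0,0]]

```text
t: 4.73
position: [0.4904, 0.0282, 0.0923]
tool_rot: [0.706, 0.016, 0.708, -0.024]
wrist_force: [-0.3, -52.0, -1.3]
width: 0.154
```

The cap is at its stop (−52 N sideways, no further travel). Releasing and lifting.

Emit:
send_rows:
  moves:
    - [-1,[0,0,0],[0,0,0]]
    - [1,[0,0,0],[0,0,0]]
    - [1,[0,0,0],[0,0,0]]
    - [1,[0,0,0],[0,0,0]]
    - [1,[0,0,0],[0,0,0]]
    - [1,[0,0,0],[0,0,0]]
    - [1,[0,0,0],[0,0,0]]
    - [1,[0,0,0.04],[0,0,0]]

```text
t: 5.4
position: [0.4875, 0.0284, 0.127]
tool_rot: [0.702, 0.016, 0.712, -0.023]
wrist_force: [0.0, 0.4, -1.9]
width: 1.005
```

Emit:
send_rows:
  moves:
    - [1,[0,0,0.04],[0,0,0]]
    - [1,[0,0,0.08],[0,0,0]]
    - [1,[0,0,0.12],[0,0,0]]
    - [1,[0,0,0.14],[0,0,0]]
    - [1,[0,0,0.14],[0,0,0]]

```text
t: 5.82
position: [0.4887, 0.0286, 0.2719]
tool_rot: [0.705, 0.016, 0.709, -0.023]
wrist_force: [-0.3, -0.4, 0.6]
width: 0.999
```

Run:
```python
from h import *
from scipy.spatial.transform import Rotation as Ro
np.set_printoptions(precision=4,suppress=True)
o=env.get_obs(); print(o["position"],o["t"]); M=Ro.from_quat(np.roll(o["tool_rot"],-1)).as_matrix(); print(M)
im,D=env.get_image("wrist"); cv2.imwrite("pics/w2.png",im)
for l,z in dict(speed_cap=.103,knob=.177,hole_next=.14,hole_start=.14).items():
    for d in env.tip_of(l,"wrist")[:1]: print(l,d,ray_z("wrist",d["point"],z),dep("wrist",D,d["point"]))
```

```text
[0.4887 0.0286 0.2719] 5.8167
[[-0.0062  0.0548  0.9985]
 [-0.0108  0.9984 -0.0549]
 [-0.9999 -0.0111 -0.0056]]
speed_cap {'point': [225.5, 323.0], 'conf': 0.76} [0.4905 0.0256 0.103 ] [0.4889 0.0258 0.1101]
knob {'point': [386.8, 291.9], 'conf': 0.82} [0.5778 0.0019 0.177 ] [0.5728 0.003  0.1845]
hole_next {'point': [356.5, 338.5], 'conf': 0.72} [0.5786 0.0325 0.14  ] [0.582  0.0324 0.1343]
hole_start {'point': [354.8, 297.0], 'conf': 0.6} [0.5757 0.0025 0.14  ] [0.57   0.0037 0.15  ]
```

View pics/w2.png

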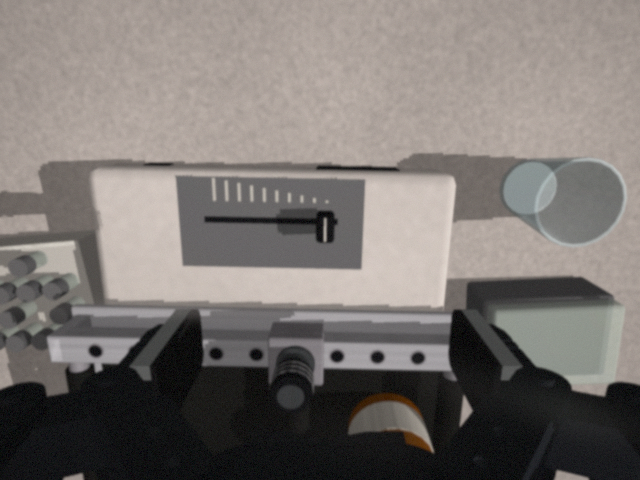

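The cap sits at the shortest tick (col 325 against tick col 327), so speed is at zero. The knob is at about (0.581, 0.0015). Moving over it and down.

Emit:
send_rows:
  moves:
    - [1,[0.035,-0.01,0],[0.011,-0.006,0]]
    - [1,[0.07,-0.02,0],[0.011,-0.006,0]]
    - [1,[0.092,-0.027,-0.01],[0.011,-0.006,0]]
    - [1,[0.092,-0.027,-0.04],[0.011,-0.006,0]]
    - [1,[0.092,-0.027,-0.07],[0.011,-0.006,0]]
    - [1,[0.092,-0.027,-0.095],[0.011,-0.006,0]]
    - [1,[0.092,-0.027,-0.107],[0.011,-0.006,0]]
    - [1,[0.092,-0.027,-0.107],[0.011,-0.006,0]]
  force: 40

```text
t: 6.73
position: [0.5777, 0.0016, 0.1552]
tool_rot: [0.701, 0.019, 0.713, -0.019]
wrist_force: [-0.7, -0.4, -0.0]
width: 1.0
```

Run:
```python
from h import *
np.set_printoptions(precision=4,suppress=True)
o=env.get_obs(); print(o["position"],o["t"],o["tool_rot"])
im,D=env.get_image("wrist"); cv2.imwrite("pics/w3.png",im)
for l,z in dict(knob=.177,hole_next=.14).items():
    for d in env.tip_of(l,"wrist")[:1]: print(l,d,ray_z("wrist",d["point"],z))
print("tcp px",px("wrist",o["position"]))
```

```text
[0.5777 0.0016 0.1552] 6.7333 [ 0.7011  0.0195  0.7126 -0.0194]
knob {'point': [359.0, 322.6], 'conf': 0.88} [0.5878 0.001  0.177 ]
hole_next {'point': [312.7, 394.4], 'conf': 0.7} [0.5902 0.0314 0.14  ]
tcp px (np.float64(303.73297627935125), np.float64(323.1391387567213))
```

View pics/w3.png

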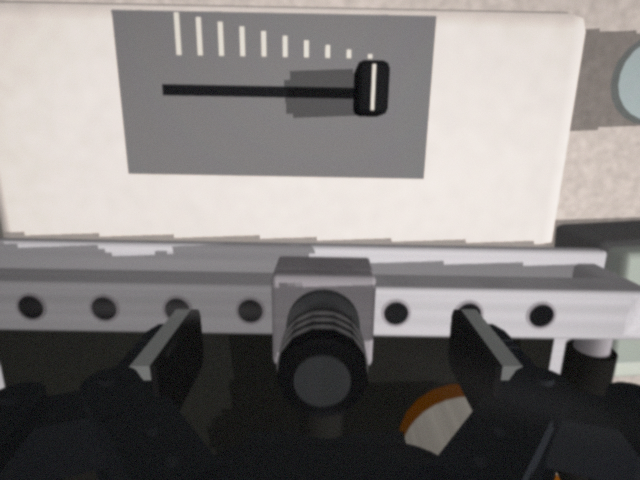

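The knob is centred between the fingers laterally (col 322; TCP col 323). It sits slightly behind the TCP, and the TCP is a bit low. I correct the height, x and pitch, then close.

Emit:
send_rows:
  moves:
    - [1,[0.005,0,0.008],[0,-0.016,0]]
    - [1,[0.005,0,0.008],[0,-0.016,0]]
    - [1,[0.005,0,0.008],[0,-0.016,0]]
    - [1,[0.005,0,0.008],[0,-0.016,0]]
    - [1,[0.005,0,0.008],[0,-0.016,0]]

```text
t: 7.3
position: [0.5846, 0.0015, 0.1683]
tool_rot: [0.71, 0.019, 0.704, -0.019]
wrist_force: [-0.1, -0.6, 0.9]
width: 1.001
```

Emit:
send_rows:
  moves:
    - [-1,[0,0,0],[0,0,0]]
    - [-1,[0,0,0],[0,0,0]]
    - [-1,[0,0,0],[0,0,0]]
    - [-1,[0,0,0],[0,0,0]]
    - [-1,[0,0,0],[0,0,0]]
    - [-1,[0,0,0],[0,0,0]]
    - [-1,[0,0,0],[0,0,0]]

```text
t: 7.88
position: [0.5846, 0.0014, 0.1685]
tool_rot: [0.71, 0.019, 0.704, -0.019]
wrist_force: [-1.1, -0.8, 2.7]
width: 0.309
```

The knob is gripped (26 mm opening). Pull up 12 mm.

Emit:
send_rows:
  moves:
    - [-1,[0,0,0.004],[0,0,0]]
    - [-1,[0,0,0.008],[0,0,0]]
    - [-1,[0,0,0.011],[0,0,0]]
    - [-1,[0,0,0.012],[0,0,0]]
    - [-1,[0,0,0.012],[0,0,0]]
    - [-1,[0,0,0.012],[0,0,0]]
  force: 60

```text
t: 8.38
position: [0.5845, 0.0013, 0.1801]
tool_rot: [0.709, 0.019, 0.704, -0.019]
wrist_force: [3.2, -1.6, -8.1]
width: 0.299
```

The force matches the spring at about 12 mm travel. Slide one hole.

Emit:
send_rows:
  moves:
    - [-1,[0.0003,0.006,0],[0,0,0]]
    - [-1,[0.0007,0.012,0],[0,0,0]]
    - [-1,[0.001,0.018,0],[0,0,0]]
    - [-1,[0.0013,0.024,0],[0,0,0]]
    - [-1,[0.0016,0.028,0],[0,0,0]]
    - [-1,[0.0017,0.03,0],[0,0,0]]
    - [-1,[0.0017,0.03,0],[0,0,0]]
    - [-1,[0.0017,0.03,0],[0,0,0]]

```text
t: 9.05
position: [0.5866, 0.0324, 0.1802]
tool_rot: [0.71, 0.019, 0.704, -0.019]
wrist_force: [6.0, 0.2, -8.8]
width: 0.304
```

It went about 1 mm too far. Correct that and lower.

Emit:
send_rows:
  moves:
    - [-1,[-0.0004,-0.001,0],[0,0,0]]
    - [-1,[-0.0004,-0.001,-0.002],[0,0,0]]
    - [-1,[-0.0004,-0.001,-0.005],[0,0,0]]
    - [-1,[-0.0004,-0.001,-0.008],[0,0,0]]
    - [-1,[-0.0004,-0.001,-0.011],[0,0,0]]
    - [-1,[-0.0004,-0.001,-0.0117],[0,0,0]]
    - [-1,[-0.0004,-0.001,-0.0117],[0,0,0]]

```text
t: 9.63
position: [0.5866, 0.0314, 0.1687]
tool_rot: [0.71, 0.019, 0.703, -0.019]
wrist_force: [5.8, -5.7, -6.5]
width: 0.304
```

Run:
```python
from h import *
np.set_printoptions(precision=4,suppress=True)
o=env.get_obs(); print(o["position"],o["t"],o["wrist_force"],o["wrist_torque"],o["width"])
im,D=env.get_image("wrist"); im2,D2=env.get_image("scene")
cv2.imwrite("pics/f.png",np.hstack([cv2.resize(im,(400,300)),cv2.resize(im2[150:330,200:440],(400,300))]))
```

```text
[0.5866 0.0314 0.1687] 9.6333 [ 5.7554 -5.7251 -6.4735] [-0.875  -0.8875  0.0166] 0.30425717261870416
```

View pics/f.png

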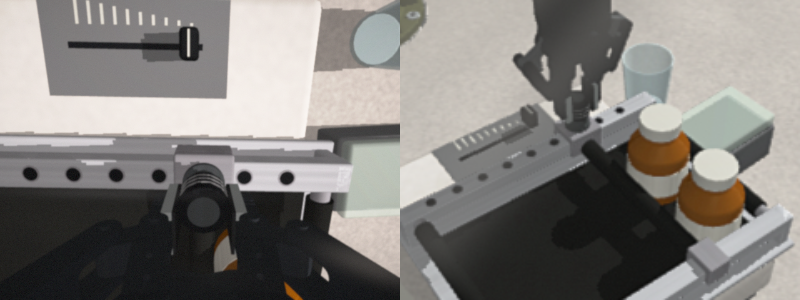

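The force reading is ambiguous: still −6.5 N in z. The bar sits one hole over and the bottles are upright. I'll let go briefly so the spring can seat the pin, then check the knob's height and regrip.

Emit:
send_rows:
  moves:
    - [0,[0,0,0],[0,0,0]]
    - [0,[0,0,0],[0,0,0]]
    - [0,[0,0,0],[0,0,0]]
    - [0,[0,0,0],[0,0,0]]

```text
t: 10.07
position: [0.5866, 0.0318, 0.1691]
tool_rot: [0.71, 0.019, 0.703, -0.019]
wrist_force: [-0.4, 0.4, 0.9]
width: 0.499
```

Run:
```python
from h import *
np.set_printoptions(precision=4,suppress=True)
o=env.get_obs(); print(o["position"],o["t"],o["wrist_force"],o["width"])
im,D=env.get_image("wrist"); cv2.imwrite("pics/w4.png",im)
K,R,t=cam("wrist")
d=env.tip_of("knob","wrist")[0]; print(d,ray_z("wrist",d["point"],.177))
v,u=np.mgrid[:480,:640]; P=(np.stack([u,v,np.ones_like(u)],-1).reshape(-1,3)@np.linalg.inv(K).T*D.reshape(-1,1)-t)@R
m=(D.ravel()>0)&(np.hypot(P[:,0]-.583,P[:,1]-.0315)<.011)&(P[:,2]>.17)&(P[:,2]<.22)
print(m.sum(),np.percentile(P[m,2],[5,25,50,75,95]))
# bottles & bar check, saddle/rail top
for zl,zh in((.134,.145),(.146,.154)):
    m=(D.ravel()>0)&(P[:,2]>zl)&(P[:,2]<zh)&(P[:,0]>.55)&(P[:,0]<.6)&(abs(P[:,1])<.15); print(m.sum(),np.median(P[m,2]),np.median(P[m,1]))
```

```text
[0.5866 0.0318 0.1691] 10.0667 [-0.3573  0.3617  0.8698] 0.4985357192785545
{'point': [322.4, 323.8], 'conf': 0.6} [0.5861 0.032  0.177 ]
3242 [0.189  0.1897 0.1902 0.1906 0.1913]
23142 0.14046899558465495 -0.008390729280693796
3570 0.15084015895815078 0.0325977051641828
```

View pics/w4.png

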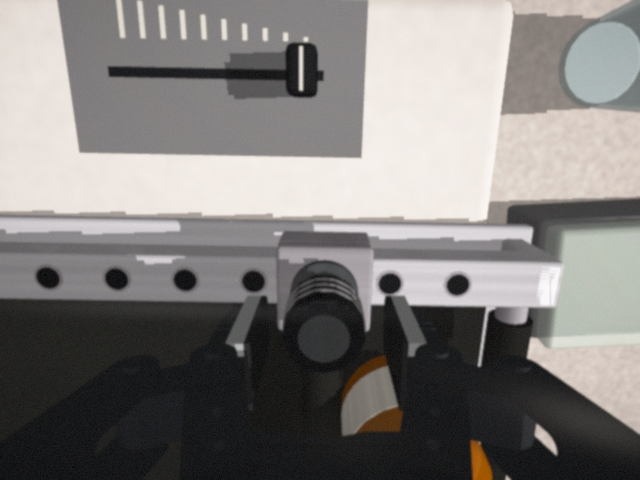

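The pin is home: the knob top is 39.4 mm above the saddle (nominal 39), and the saddle is centred between the holes at cols 254 and 390. Regrip at this height.

Emit:
send_rows:
  moves:
    - [-1,[0,0,-0.001],[0,0,0]]
    - [-1,[0,0,-0.001],[0,0,0]]
    - [-1,[0,0,-0.001],[0,0,0]]
    - [-1,[0,0,-0.001],[0,0,0]]
    - [-1,[0,0,-0.001],[0,0,0]]
    - [-1,[0,0,-0.001],[0,0,0]]
  force: 40

```text
t: 10.67
position: [0.5866, 0.0315, 0.1682]
tool_rot: [0.71, 0.019, 0.703, -0.019]
wrist_force: [-2.2, -4.7, 4.3]
width: 0.307
```

Run:
```python
from h import *
np.set_printoptions(precision=4,suppress=True)
o=env.get_obs(); print(o["position"],o["t"],o["wrist_force"],o["width"])
im,D=env.get_image("wrist"); K,R,t=cam("wrist")
v,u=np.mgrid[:480,:640]; P=(np.stack([u,v,np.ones_like(u)],-1).reshape(-1,3)@np.linalg.inv(K).T*D.reshape(-1,1)-t)@R
m=(D.ravel()>0)&(np.hypot(P[:,0]-.583,P[:,1]-.0315)<.009)&(P[:,2]>.17)&(P[:,2]<.22)
print(m.sum(),np.percentile(P[m,2],[5,25,50,75,95]))
im,D=env.get_image("top")
for l in("bottle_front_mid","bottle_rear_mid"):
    d=env.tip_of(l,"top")
    if d: print(l,d[0]["conf"],ray_z("top",d[0]["point"],.152))
o=env.get_obs(); print(o["wrist_force"],o["width"])
```

```text
[0.5866 0.0315 0.1682] 10.6667 [-2.1699 -4.6694  4.3158] 0.30747217718284303
2232 [0.1892 0.1899 0.1904 0.1909 0.1914]
bottle_front_mid 0.95 [0.6748 0.0652 0.152 ]
bottle_rear_mid 0.98 [0.7567 0.0651 0.152 ]
[-1.6841 -4.464   5.3412] 0.3133090681708706
```

```bash
python3 -c "
from h import *
print(env.close_job())"
```

```text
the job is handed in; nothing more can be done
None
```

I slid the speed control to zero, pulled the plunger, and moved the bar one hole towards the bottles. I handed the job in with the knob still gripped and the pin home. No verdict is reported at hand-in.

**Speed control:** the cap hit its stop with 52 N sideways force and sat at the shortest tick after release.

**Plunger and bar:** I lifted the plunger about 11.6 mm, and the force on the wrist matched the spring. The first slide went about 1 mm too far. I moved it back and lowered the pin, for a net travel of 30 mm.

**Regrip:** after lowering, the vertical force was ambiguous at −6.5 N. I let go briefly so the spring could seat the pin, then gripped again.

**Last checks:**
- **Pin home:** the knob top measured 0.190 m above the bench (nominal 0.189 m when home). Before the regrip it stood 39.4 mm above the saddle (nominal 39 mm).
- **Bar position:** the saddle was centred between the holes on either side of it.
- **Grip:** the gripper was closed on the knob at about 26 mm with a 40 N setting, pressing slightly down.
- **Bottles:** both stood upright in the last picture showing them, taken before the regrip. The rear bottle's last position estimate was about 10 mm from the first top-camera estimate. It was within about 2 mm of the first scene-camera estimate, so I took the difference as detection noise.
- **Tube rack, tip box and beaker:** the arm never went near them, but I did not measure their final positions.

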